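# Lock the stone-dust filter into its bayonet canister

### The job

Two dust filter canisters stand on the seal carver's table. The filter with the blue handle is only standing loosely in its canister: push it down against its spring, turn it a quarter clockwise (seen from above) and let it click home, then let go. The yellow-handled filter is already locked; leave it as it is.

Things in the scene. Friction and masses are not known exactly. Their poses are not given: they have to be found in the camera images.
- blue_grip (a point): Point on the turning axis of the blue-handled filter, in its upright blue grip bar (14 wide, 52 long, 34 mm tall): 12 mm below the bar's top, 22 mm above the white head (66 mm across) under it, about 130 mm above the table when loose. x along the bar, y across it, z up; moves with the filter. It stands in a grey canister, foot 94 mm wide, aluminium collar 81 mm wide, its top at 92 mm.
- blue_press (a joint): How far the blue filter is pushed down: 0 = standing loosely on its spring, 0.014 m = hard bottom stop. The spring pushes up with about 5 N when loose and 9 N at the bottom. The pins clear the track, so that it turns, only when it is 0.009 m or more down. Locked home it has sprung back up to about 0.004 m.
- blue_turn (a joint): How far the blue filter is turned clockwise seen from above: about 0 when loose (pins in the entry slots), 1.60 rad = hard stop. From about 1.37 rad to the stop the pins are under the home notch and spring up into it when the push ends; 1.5 rad is a good aim. It turns easily.
- yellow_grip (a point): The same point on the bystander, an identical filter with a yellow handle in a canister of its own, already locked home (grip point about 126 mm above the table). Its x axis runs along its bar.
- yellow_press (a joint): The same as blue_press, for the yellow filter: about 0.004 m, locked home.
- yellow_turn (a joint): The same as blue_turn, for the yellow filter: 1.4 to 1.56 rad, locked home.

How it is judged:
By the outcome, as a careful person would: the job done as asked, in the order asked, and still so for the second after the job is handed in, with the robot touching nothing.
It also fails if it takes over 29 s, if anything falls off the work surface, if the arm or the gripper's body presses on something with over 40 N, if the wrist force passes 120 N, or if a joint passes its speed limit or range.

### The arm

A 6-joint arm with a two-finger parallel gripper is mounted at the origin on a cart in front of the work surface, level with it; the furniture and walls round the work are solid. World frame = base frame: x ahead of the robot, y to its left, z up, the work surface at z = 0. Lengths are in m, angles in rad, forces in N, time in s.
With the tool pointing down it reaches from about 0.25 to 0.775 m from the base axis. Payload 4 kg.
Tool frame: the origin (TCP) lies at the very end of the fingers, on their centre line; the grasp point (between the pads) lies 19 mm behind it (robot.pinch_z is the distance from the TCP to the grasp point, in m); z points along the fingers, y is the line along which they close (so a half turn about z gives the same grasp; the last joint's range is limited). The gripper opens to 94 mm and grips with 3 to 60 N. Pads are 16 mm wide; open, the fingers measure 119 mm over their backs; the gripper's body (75 mm by 177 mm) begins 78 mm behind the grasp point.
Start: joints at [1.168, 0.087, 1.371, -0, 1.684, -0.103], TCP at [0.162, 0.525, 0.206] pointing down, gripper open.
Joint ranges: [-3.1, 3.1], [-0.76, 2.03], [0.27, 2.55], [-1.08, 4.22], [0.17, 2.65], [-2.57, 2.57]. Speed limits (rad/s): [2.79, 2.79, 3.14, 3.14, 3.14, 3.14].

### API

Orientations are given as [roll, pitch, yaw] about the fixed x, y, z axes, in that order (R = Rz(yaw) Ry(pitch) Rx(roll)).
In Python, from bench import robot gives the robot as it stands.
- The arm moves only by the tool arm_command, never from a script. Its argument "targets" is one flat list of numbers, 7 for each row, row after row: the turn, a rotation vector about the tool's x, y, z in degrees, then the shift along the tool's x, y, z in mm, then the closure, from -1 (fully open) to 1 (shut). In form: [ax, ay, az, x, y, z, hand, ax, ay, az, x, y, z, hand, ...]. A call has 1 to 20 rows; each row is the pose to reach, as a shift and turn from the pose commanded when the call began, along the tool's axes at that moment; what a row does not reach only later rows make up. A row lasts 1/10 s, in which the tool goes at most 50 mm and 8.59 degrees, less where a joint would pass 70% of its speed; a pose out of reach is approached as far as the arm can. A call with a gripper value outside its range is refused whole. The fingers move at their own pace and stop on an object; the grip force is fixed at half the most. Time passes only in rows, so rows that repeat a pose let the fingers close. It gives the time, the measured TCP pose, the force, the opening and the grip force at its end, in the units of the state.
- robot.get_obs(): the state, without advancing time (a new reading comes with each control period).
- robot.snapshot(name): name is "scene" or "top" or "wrist"; returns a dict with "color" (420x560x3 uint8, red, green, blue), "range_z" (420x560 float32, m along the optical axis (not along the pixel's ray), 0 where there is no reading), "fx", "fy", "cx", "cy" (pixels), "dist_coeffs" ([k1, k2, p1, p2, k3] as OpenCV has them; the pictures are not rectified), "T" (4x4, takes a point from camera to world coordinates); the wrist camera has in their place "T_tool_cam" (4x4, takes a point from camera to tool coordinates, whose origin is the TCP and whose axes are the flange's). Camera axes: x right, y down, z forward; pixel columns grow to the right and rows downward; lengths in m; the calibration is good to about 2 mm. A picture is of the moment at which its call begins: read the wrist's pose just before it.
- robot.close_job(): hands the job in; it is judged then, once.
The state is a dict: "time": time; "joint_positions": joint angles; "qvel": joint speeds; "joint_torque": joint torques, N m; "tool_pos": TCP position; "ee_rot": TCP orientation; "wrist_force": force on the tool from outside, world axes, zero at the start; "wrist_torque": the same for the moment, N m; "width": finger opening in m; "finger_force": force on a finger pad.
Only numpy, scipy, OpenCV 4.12 (cv2) and the standard library are available. Lean on these libraries where they do the work, as an engineer would, in place of code of your own. Each camera call takes 0.05 s, during which the arm holds its last target. There are 200 camera calls.

## Working session

There is one attempt and no reset: what is moved stays moved. The work goes in short steps, Python scripts to look and compute and a tool call to move; the robot and the scene stay as the last step left them, time stands still between calls to the robot, and variables do not carry over. Pictures are saved under pics/ and viewed, at most 10 in all, crops included, and the job is handed in when it is done.

Besides the shell and the picture viewer there is one more tool, called as a command line: name --argument value ..., lists and objects as JSON in quotes. arm_command: Moves the arm, as the interface text tells. Its arguments: {"type":"object","properties":{"targets":{"type":"array"}},"required":["targets"]}

```bash
mkdir -p pics
cat > h.py <<'E'
import numpy as np, cv2
from bench import robot
def blobs(s,name,T):
    hsv=cv2.cvtColor(s["color"],cv2.COLOR_RGB2HSV)
    K=np.array([[s["fx"],0,s["cx"]],[0,s["fy"],s["cy"]],[0,0,1]]);d=np.array(s["dist_coeffs"],float)
    for col,lo,hi in(("blue",(100,110,50),(130,255,255)),("yellow",(20,120,80),(35,255,255))):
        m=cv2.inRange(hsv,lo,hi)
        n,lab,st,ce=cv2.connectedComponentsWithStats(m)
        for i in range(1,n):
            if st[i,4]<60: continue
            v,u=np.where(lab==i); z=s["range_z"][v,u]; ok=z>0
            p=cv2.undistortPoints(np.c_[u,v].astype(float)[:,None],K,d)[:,0]
            P=np.c_[p*z[:,None],z][ok]@T[:3,:3].T+T[:3,3]
            if len(P)<30: continue
            zt=np.percentile(P[:,2],95); top=P[P[:,2]>zt-.006]
            r=cv2.minAreaRect((top[:,:2]*1000).astype(np.float32))
            c,V=np.linalg.eigh(np.cov(top[:,:2].T)); a=np.degrees(np.arctan2(V[1,1],V[0,1]))
            print(name,col,st[i],"ztop %.4f"%zt,"rect",np.round(r[0],1),np.round(r[1],1),"mean",np.round(top.mean(0),4),"axis deg %.1f"%a)
def wristT(s,o):
    from scipy.spatial.transform import Rotation as R
    T=np.eye(4);e=np.array(o["ee_rot"])
    T[:3,:3]=R.from_euler("xyz",e).as_matrix() if e.size==3 else (R.from_quat(e).as_matrix() if e.size==4 else e); T[:3,3]=o["tool_pos"]
    return T@s["T_tool_cam"]
E
python3 - <<'E'
from h import *
o=robot.get_obs();print(o)
ims=[]
for n in("scene","top","wrist"):
    s=robot.snapshot(n); T=s["T"] if n!="wrist" else wristT(s,o)
    blobs(s,n,T); cv2.imwrite(f"pics/{n}.png",s["color"][...,::-1])
E
```

```text
{'time': 0.0, 'joint_positions': array([ 1.16790336e+00,  8.79220090e-02,  1.37225134e+00,  6.45347260e-06,
        1.68362204e+00, -1.03135398e-01]), 'qvel': array([ 8.22849549e-04, -7.67384936e-05,  7.66457799e-04, -8.33260585e-04,
        3.31900000e-04,  1.12829473e-03]), 'joint_torque': array([-1.62293825e-03, -3.40171301e+01, -3.02431262e+01,  7.15634529e-02,
        3.29104147e-02, -1.83064817e-04]), 'tool_pos': array([0.16220849, 0.52494927, 0.20432371]), 'ee_rot': array([-3.13940229e+00, -2.33157038e-04,  2.84183555e+00]), 'wrist_force': array([-0.50558976,  1.01036981,  0.3270412 ]), 'wrist_torque': array([ 0.00562883,  0.01535731, -0.00411166]), 'finger_force': 0.0, 'width': 0.09395928876620305}
scene blue [358 194  28  29 608] ztop 0.1413 rect [ 452.  -111.9] [52.7 13. ] mean [ 0.4502 -0.111   0.1395] axis deg -171.8
scene yellow [438   0   7  30 115] ztop 0.4521 rect [ 747.3 -523.8] [ 6.5 30.5] mean [ 0.7466 -0.5236  0.4503] axis deg 167.1
scene yellow [508  18  34  42 706] ztop 0.4360 rect [ 466.8 -478.2] [ 6.6 65.7] mean [ 0.4668 -0.4781  0.4351] axis deg 170.3
scene y
[... 1830 characters left out ...]
  38  30 557] ztop 0.0578 rect [423.7 480.7] [24.9 94.9] mean [0.4236 0.4811 0.0553] axis deg 92.3
top yellow [ 95 238  12  16 136] ztop 0.0370 rect [461.3 447.6] [36.7  4.8] mean [0.4609 0.4472 0.036 ] axis deg -177.6
top yellow [108 238   7  34 179] ztop 0.0274 rect [440.2 427.7] [82.1 10.2] mean [0.4376 0.4273 0.0252] axis deg -178.3
top yellow [ 80 267  29  20 371] ztop 0.0581 rect [379.1 449.8] [30.2 55.3] mean [0.3789 0.4494 0.0558] axis deg 92.7
top yellow [ 62 269  23  18 285] ztop 0.0581 rect [377.5 508.6] [59.1 28.5] mean [0.3766 0.5078 0.0557] axis deg 91.3
top yellow [372 360  16  20 222] ztop -0.5260 rect [  64.1 -326.1] [48.6 31. ] mean [ 0.0635 -0.327  -0.5286] axis deg -142.5
```

View pics/top.png

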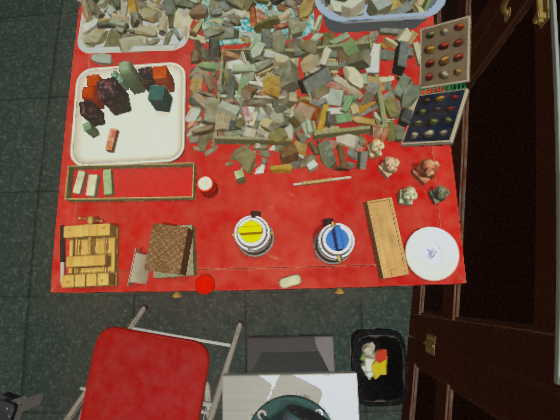

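View pics/scene.png

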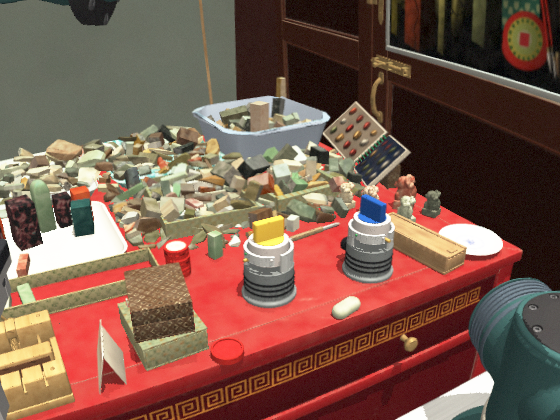

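The top view shows the blue bar at (338,237) and the yellow one at (250,230), and the scene view agrees. Both cameras put blue at about (0.452, -0.114), with its top at 0.142 and its axis at 8°. I'll grasp at yaw 188° so joint 6 has room for the turn, and go above it first.

arm_command --targets '[0,0,-25,-466,-525,-6,-0.2,0,0,-25,-466,-525,-6,-0.2,0,0,-25,-466,-525,-6,-0.2,0,0,-25,-466,-525,-6,-0.2,0,0,-25,-466,-525,-6,-0.2,0,0,-25,-466,-525,-6,-0.2,0,0,-25,-466,-525,-6,-0.2,0,0,-25,-466,-525,-6,-0.2,0,0,-25,-466,-525,-6,-0.2,0,0,-25,-466,-525,-6,-0.2,0,0,-25,-466,-525,-6,-0.2,0,0,-25,-466,-525,-6,-0.2,0,0,-25,-466,-525,-6,-0.2,0,0,-25,-466,-525,-6,-0.2,0,0,-25,-466,-525,-6,-0.2,0,0,-25,-466,-525,-6,-0.2,0,0,-25,-466,-525,-6,-0.2,0,0,-25,-466,-525,-6,-0.2]'

```text
time: 1.95
tool_pos: [0.4522, -0.1122, 0.2117]
ee_rot: [3.141, 0.0, -3.003]
wrist_force: [0.9, -0.4, 0.0]
width: 0.0561
finger_force: 0.0
```

Run:
```python
from h import *
o=robot.get_obs();print(o["time"],o["tool_pos"],np.degrees(o["ee_rot"]),np.degrees(o["joint_positions"]),o["width"],o["wrist_force"])
s=robot.snapshot("wrist"); blobs(s,"wrist",wristT(s,o)); cv2.imwrite("pics/w1.png",s["color"][...,::-1])
s=robot.snapshot("scene"); blobs(s,"scene",s["T"])
```

```text
1.95 [ 0.45223674 -0.11221582  0.21166158] [ 1.79977837e+02  2.02251002e-02 -1.72059822e+02] [-2.09348153e+01 -5.88900881e+00  8.86517664e+01  2.94083424e-02
  9.72302335e+01 -1.18871294e+02] 0.05606959040776687 [ 0.87290905 -0.40293641  0.03835324]
wrist blue [ 248  175   51   62 2162] ztop 0.1427 rect [ 451.6 -115.3] [50.8 13.9] mean [ 0.4501 -0.1156  0.1416] axis deg -172.7
wrist yellow [ 428  223   66   43 1975] ztop 0.1388 rect [475.5  74.9] [14.  51.9] mean [0.4747 0.0732 0.1375] axis deg 92.5
scene yellow [274 184  10  12  62] ztop 0.0376 rect [ 782.  -105.5] [16.3 68.5] mean [ 0.7807 -0.104   0.0346] axis deg 160.5
scene yellow [253 215  31  31 778] ztop 0.1377 rect [475.   77.4] [14.7 53. ] mean [0.4732 0.0786 0.136 ] axis deg 92.1
```

View pics/w1.png

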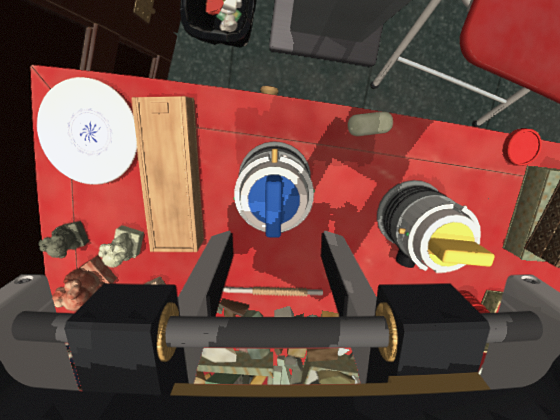

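The wrist view shows the blue bar at (274,205), upright and lined up with the finger gap at (275,265). Its position agrees to about 2 mm. Next I descend and close.

arm_command --targets '[0,0,0,0,-2,25,-0.2,0,0,0,0,-2,50,-0.2,0,0,0,0,-2,70,-0.2,0,0,0,0,-2,85,-0.2,0,0,0,0,-2,93,-0.2,0,0,0,0,-2,97,-0.2,0,0,0,0,-2,97,-0.2,0,0,0,0,-2,97,-0.2,0,0,0,0,-2,97,1,0,0,0,0,-2,97,1,0,0,0,0,-2,97,1,0,0,0,0,-2,97,1,0,0,0,0,-2,97,1,0,0,0,0,-2,97,1,0,0,0,0,-2,97,1,0,0,0,0,-2,97,1]'

```text
time: 3.65
tool_pos: [0.4528, -0.1154, 0.1145]
ee_rot: [3.141, -0.0, -3.005]
wrist_force: [-0.7, 1.5, 0.2]
width: 0.0138
finger_force: 30.0
```

arm_command --targets '[0,0,0,0,0,3,1,0,0,0,0,0,6,1,0,0,0,0,0,9,1,0,0,0,0,0,11,1,0,0,0,0,0,12,1,0,0,0,0,0,12,1,0,0,0,0,0,12,1,0,0,0,0,0,12,1]'

```text
time: 4.45
tool_pos: [0.4529, -0.1154, 0.1038]
ee_rot: [3.141, 0.001, -3.005]
wrist_force: [-3.7, 2.5, 8.2]
width: 0.0139
finger_force: 30.0
```

It is pressed about 11 mm, and the 8.2 N fits the spring. Now I turn it clockwise, which is positive about tool z.

arm_command --targets '[0,0,4,0,0,1,1,0,0,10,0,0,1,1,0,0,16,0,0,1,1,0,0,22,0,0,1,1,0,0,28,0,0,1,1,0,0,34,0,0,1,1,0,0,40,0,0,1,1,0,0,46,0,0,1,1,0,0,52,0,0,1,1,0,0,58,0,0,1,1,0,0,64,0,0,1,1,0,0,70,0,0,1,1,0,0,76,0,0,1,1,0,0,82,0,0,1,1,0,0,86,0,0,1,1,0,0,86,0,0,1,1,0,0,86,0,0,1,1,0,0,86,0,0,1,1]'

```text
time: 6.25
tool_pos: [0.4527, -0.1158, 0.1029]
ee_rot: [-3.141, 0.0, 1.777]
wrist_force: [-3.8, 1.6, 7.9]
width: 0.0135
finger_force: 30.0
```

Run:
```python
from h import *
o=robot.get_obs();print(o["time"],o["tool_pos"],np.degrees(o["ee_rot"]),o["width"],o["wrist_force"],o["wrist_torque"])
s=robot.snapshot("wrist"); blobs(s,"wrist",wristT(s,o)); cv2.imwrite("pics/w2.png",s["color"][...,::-1])
```

```text
6.25 [ 0.45265371 -0.11577205  0.10285585] [-1.79992683e+02  1.99911052e-02  1.01822441e+02] 0.013539250440647833 [-3.82697823  1.60441339  7.88368173] [ 0.31029018  0.84118966 -0.02672012]
wrist blue [ 240  204   75   98 3436] ztop 0.1312 rect [ 452.2 -114.3] [13.9 51.6] mean [ 0.4516 -0.1119  0.1301] axis deg 101.8
wrist yellow [514  90  30  61 373] ztop 0.0244 rect [653.6   6.4] [12.3 54.2] mean [0.6529 0.0054 0.0216] axis deg 89.9
wrist yellow [114 180  24  21 271] ztop -0.5276 rect [  66.1 -329.9] [43.4 32.4] mean [ 0.0639 -0.3286 -0.5299] axis deg -151.2
```

View pics/w2.png

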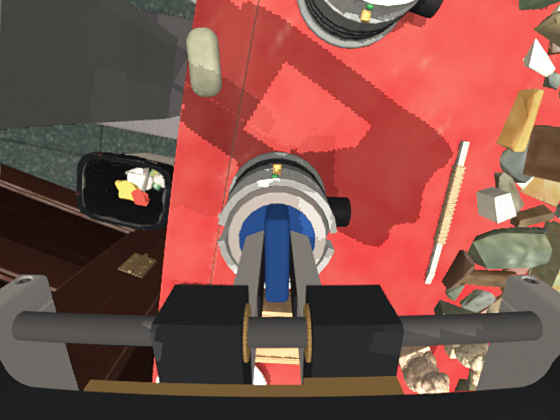

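The bar at (277,255) turned with the gripper, from 188° to 102°, and a green mark now shows beside the slot at (277,170). I'll ease up about 8 mm so it springs into the notch.

arm_command --targets '[0,0,0,0,0,-2,1,0,0,0,0,0,-4,1,0,0,0,0,0,-6,1,0,0,0,0,0,-8,1,0,0,0,0,0,-8,1,0,0,0,0,0,-8,1,0,0,0,0,0,-8,1]'

```text
time: 7.0
tool_pos: [0.4526, -0.1158, 0.1101]
ee_rot: [-3.141, 0.0, 1.777]
wrist_force: [-2.4, 2.0, 5.6]
width: 0.0138
finger_force: 30.0
```

arm_command --targets '[0,0,0,0,0,-0.5,-0.2,0,0,0,0,0,-0.5,-0.2,0,0,0,0,0,-0.5,-0.2,0,0,0,0,0,-0.5,-0.2,0,0,0,0,0,-0.5,-0.2,0,0,0,0,0,-0.5,-0.2,0,0,0,0,0,-20,-0.2,0,0,0,0,0,-50,-0.2,0,0,0,0,0,-80,-0.2,0,0,0,0,0,-110,-0.2,0,0,0,0,0,-110,-0.2,0,0,0,0,0,-110,-0.2]'

```text
time: 8.2
tool_pos: [0.4531, -0.1158, 0.2196]
ee_rot: [3.141, 0.001, 1.777]
wrist_force: [0.8, -0.3, 0.3]
width: 0.0563
finger_force: 0.0
```

Run:
```python
from h import *
o=robot.get_obs();print(o["time"],o["tool_pos"],o["width"],o["wrist_force"])
s=robot.snapshot("wrist"); blobs(s,"wrist",wristT(s,o)); cv2.imwrite("pics/w3.png",s["color"][...,::-1])
s=robot.snapshot("scene"); blobs(s,"scene",s["T"])
```

```text
8.2 [ 0.45312668 -0.11581031  0.21962682] 0.056337488129997344 [ 0.82492667 -0.25020604  0.34380674]
wrist blue [ 252  172   49   59 1981] ztop 0.1390 rect [ 451.7 -113.7] [13.4 49.9] mean [ 0.4516 -0.1122  0.138 ] axis deg 102.2
wrist yellow [ 320    0   55   25 1050] ztop 0.1386 rect [476.5  54.9] [14.7 12.3] mean [0.4763 0.0544 0.1373] axis deg -164.0
wrist yellow [445 106  18  34 164] ztop 0.0227 rect [6.542e+02 2.000e-01] [14.  42.2] mean [ 0.6554 -0.0036  0.0203] axis deg 88.8
wrist yellow [133 172  20  20 252] ztop -0.5275 rect [  63.3 -326. ] [44.3 32.3] mean [ 0.0632 -0.3275 -0.5303] axis deg -139.6
wrist yellow [498 210  18  15 109] ztop 0.0392 rect [754.7 -98.6] [12.7 32. ] mean [ 0.7572 -0.0986  0.037 ] axis deg 164.2
wrist yellow [525 227  14  13  73] ztop 0.0364 rect [ 803.3 -111.3] [12.8 33.6] mean [ 0.8074 -0.1128  0.0351] axis deg 167.9
scene yellow [253 215  31  31 777] ztop 0.1376 rect [475.   77.6] [14.8 51.8] mean [0.4734 0.0789 0.136 ] axis deg 92.2
```

View pics/w3.png

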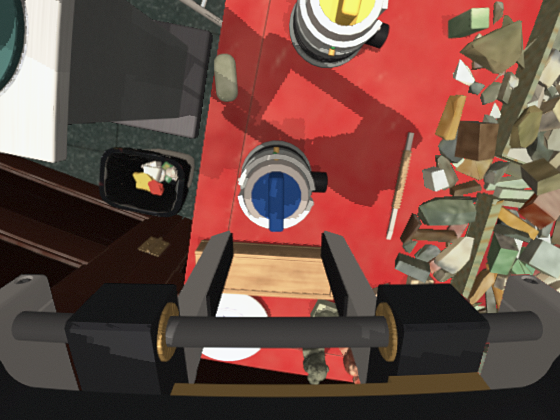

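The wrist view shows the blue bar free at (277,203), at 102° with its top at 0.139. That is 4 mm lower than before and the same height as the locked yellow one, so it has locked home. Yellow has not moved. Handing in.

```bash
python3 -c "
from bench import robot
print(robot.close_job())"
```

```text
the job is handed in; nothing more can be done
None
```

The blue filter was pushed down, turned 86° clockwise and released; it sits about 4 mm lower, level with the locked yellow filter, which did not move, and I handed the job in at about 8.3 s.

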